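# Start the specimen dryer with its key

### The arm

A 7-joint arm with a two-finger parallel gripper is mounted at the origin on the work surface. World frame = base frame: x ahead of the robot, y to its left, z up, the work surface at z = 0. Lengths are in mm, angles in rad, forces in N, time in s.
With the tool pointing down it reaches from about 425 to 875 mm from the base axis. Payload 4.7 kg.
Tool frame: the origin (TCP) lies at the very end of the fingers, on their centre line; the grasp point (between the pads) lies behind it (manip.pinch_z is the z of the grasp point in the tool frame, in mm); z points along the fingers, y is the line along which they close (so a half turn about z gives the same grasp; the last joint's range is limited). The gripper opens to 87 mm and grips with 3 to 60 N. Pads are 19 mm wide; open, the fingers measure 117 mm over their backs; the gripper's body (75 mm by 190 mm) begins 51 mm behind the grasp point.
Start: joints at [1.329, 0.321, -0.07, 1.45, 0.023, 1.371, -0.057], TCP at [164.441, -628.876, 222.587] pointing down, gripper open.
Joint ranges: [-2.86, 2.86], [-0.3, 2.09], [-1.38, 1.24], [0.06, 2.45], [-1.56, 4.7], [0.09, 2.05], [-2.69, 2.69]. Speed limits (rad/s): [2.57, 2.57, 3.14, 3.14, 3.14, 3.14, 3.14].

### API

Orientations are given as a 3x3 rotation matrix whose columns are the frame's x, y, z axes.
In Python, from bench import manip gives the robot as it stands.
- The arm moves only by the tool send_rows, never from a script. Its argument "steps" is a list of rows, each an object with "claw": the gripper command: -1 is shut, 1 is fully open, values between are in proportion; "dp": the shift along the tool's x, y, z normalised to -1 to 1, where 1 is 25 mm, a list of three; "spin": the turn about the tool's z normalised to -1 to 1, where 1 is 0.15 rad. In form: [{"claw": claw, "dp": [x, y, z], "spin": spin}, ...]. A call has 1 to 12 rows; each row shifts and turns the commanded pose from where the row before left it, along the tool's axes as they then stand; what a row does not reach is not made up. A row lasts 1/10 s, in which the tool goes at most 50 mm and 8.59 degrees, less where a joint would pass 70% of its speed; a pose out of reach is approached as far as the arm can. A call with a number of a shift or a turn outside -1 to 1 is refused whole. A call with a gripper value outside its range is refused whole. The fingers move at their own pace and stop on an object; the grip force is fixed at half the most. Time passes only in rows, so rows that do not move let the fingers close. It gives the time, the measured TCP pose, the force, the opening and the grip force at its end, in the units of the state.
- manip.state(): the state, without advancing time (a new reading comes with each control period).
- manip.capture(name): name is "scene" or "top" or "wrist"; returns a dict with "img" (420x560x3 uint8, blue, green, red), "fx", "fy", "cx", "cy" (pixels), "cam_to_world" (4x4, takes a point from camera to world coordinates). Camera axes: x right, y down, z forward; pixel columns grow to the right and rows downward; lengths in mm; the calibration is good to about 2 mm. A picture is of the moment at which its call begins. There is no depth.
- manip.close_job(): hands the job in; it is judged then, once.
The state is a dict: "t": time; "joint_positions": joint angles; "joint_vel": joint speeds; "tau": joint torques, N m; "position": TCP position; "eef_rot": TCP orientation; "contact_force": force on the tool from outside, world axes, zero at the start; "wrist_torque": the same for the moment, N m; "width": finger opening in mm; "finger_force": force on a finger pad.
Only numpy, scipy, OpenCV 4.12 (cv2) and the standard library are available. Lean on these libraries where they do the work, as an engineer would, in place of code of your own. Each camera call takes 0.05 s, during which the arm holds its last target. There are 200 camera calls.

### The job

Start the blower of the plant-specimen dryer: take the flat upright key in the grey starter box, turn it clockwise (seen from above) from off, past run, all the way to the start stop, and hold it there for about a second. Then let go of it so that it springs back to run, and stays there, not at off. Leave the round knob of the white lamp box as it is set.

Things in the scene. Friction and masses are not known exactly. Their poses are not given: they have to be found in the camera images.
- key_grip (a point): Centre of the key's head, on its vertical turning axis: an upright black plate 34 mm wide (point x), 10 thick (point y), 32 tall (z up), in the round lock on the fixed grey starter box (130 x 100, 66 mm high). It lies 104 mm above the table; head begins 14 mm above the lock's face. Axes turn with the key. White marks: off, run, start, clockwise; at run the head lies along the box's length.
- switch (a joint): Lock barrel's angle in rad, clockwise from above: 0 = off (as found), 0.7 = run (a stop). It carries the key, stays where it is left and takes about 0.04 N m to turn either way.
- key (a joint): Spring-loaded turn of the key in the barrel, rad, clockwise from above: 0 = sprung back (as found), 0.6 = start (hard stop). It yields only above 0.07 N m (0.15 at the stop), so turning the key takes the barrel to run first, then winds the spring: 1.3 rad in all from off to start. Let go, it springs back to 0 in about 0.2 s and the barrel stays at run.
- knob_mark (a point): Bystander: white pointer mark on top of the round black knob (36 mm across, 48 at its foot, 24 tall, top 82 mm above the table) of the fixed white lamp box (120 x 100, 58 mm high); mark 18 mm from the knob's axis. Not to be turned.
There are look-alikes about, which are no part of the job. What is shaped like the part that bears key_grip but pink or purple is not meant.

How it is judged (in metres and radians):
On the way:
1. the key is held at start: barrel at run, and the key wound within about 0.2 rad of the start stop, for half a second (value of joint switch above 0.5 rad and value of joint key above 0.4 rad), for 0.5 s.
At the end, for the whole second after the job is handed in: The key has been let go and is at rest at run: the barrel within 0.2 rad of run (joint switch above 0.5), the key sprung back within 0.1 rad (joint key below 0.1), nothing turning (value of joint switch above 0.5 rad and value of joint key below 0.1 rad and velocity of joint key between -0.1 and 0.1 rad/s and velocity of joint switch between -0.1 and 0.1 rad/s); the robot touches nothing.
It fails at once if the lamp box's round knob is turned by more than about 20 degrees (distance of knob_mark from where it was at the start of the episode above 0.006 m).
It also fails if it takes over 35 s, if anything falls off the work surface, if the arm or the gripper's body presses on something with over 40 N, if the wrist force passes 120 N, or if a joint passes its speed limit or range.

## Working session

There is one attempt and no reset: what is moved stays moved. The work goes in short steps, Python scripts to look and compute and a tool call to move; the robot and the scene stay as the last step left them, time stands still between calls to the robot, and variables do not carry over. Pictures are saved under pics/ and viewed, at most 10 in all, crops included, and the job is handed in when it is done.

Besides the shell and the picture viewer there is one more tool, called after ">>>" as a command line: name --argument value ..., lists and objects as JSON in quotes. send_rows: Moves the arm, as the interface text tells. Scaled input: -1 to 1 covers 25 mm each way for a shift and 0.15 rad each way for a turn. Its arguments: {"type":"object","properties":{"steps":{"type":"array","items":{"type":"object","properties":{"claw":{"type":"number"},"dp":{"type":"array","items":{"type":"number","minimum":-1,"maximum":1}},"spin":{"type":"number","minimum":-1,"maximum":1}}}}},"required":["steps"]}

```bash
mkdir -p pics
python3 - <<'E'
from bench import manip
import cv2,numpy as np
a=manip.capture("scene");b=manip.capture("top")
np.savez('v.npz',**{k+n:np.array(d[k]) for n,d in(("s",a),("t",b)) for k in d})
cv2.imwrite('pics/s.png',a["img"]);cv2.imwrite('pics/t.png',b["img"])
s=manip.state();print(s["position"],s["eef_rot"],s["width"],s["t"],manip.pinch_z)
E
```

```text
[ 164.27382887 -628.39511314  221.58311909] [[ 9.67453935e-01  2.53046601e-01 -5.49394020e-04]
 [ 2.53047166e-01 -9.67452617e-01  1.60172343e-03]
 [-1.26202014e-04 -1.68861623e-03 -9.99998566e-01]] 87.12531045627895 0.1 -18.700000000000003
```

View pics/s.png

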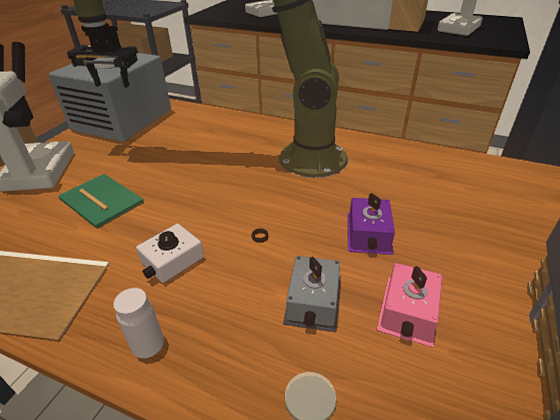

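View pics/t.png

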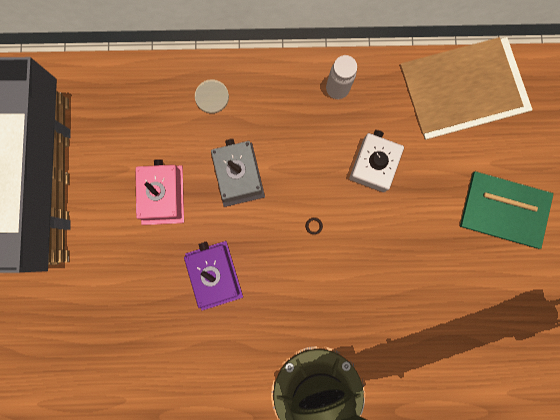

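The top view shows three keyed boxes: grey at (236,170), pink at (158,192) and purple at (211,275). The scene view shows the same three at (313,290), (412,300) and (371,225). The grey one fits the description. The white lamp box is at (377,160) in the top view. I'll confirm with one enlarged crop and measure.

```bash
cat > h.py <<'E'
import numpy as np,cv2
def ray(d,n,u,v):
    T=d['cam_to_world'+n];r=T[:3,:3]@np.array([(u-d['cx'+n])/d['fx'+n],(v-d['cy'+n])/d['fy'+n],1]);return T[:3,3],r
def onz(d,n,u,v,z):
    o,r=ray(d,n,u,v);return o+r*(z-o[2])/r[2]
def tri(d,p,q):
    A=[];b=[]
    for n,(u,v) in(('s',p),('t',q)):
        o,r=ray(d,n,u,v);r/=np.linalg.norm(r);P=np.eye(3)-np.outer(r,r);A.append(P);b.append(P@o)
    return np.linalg.lstsq(np.vstack(A),np.hstack(b),rcond=None)[0]
E
python3 - <<'E'
from h import *
d=np.load('v.npz')
print(d['cam_to_worldt'].round(2),d['fxt'])
for n,(x0,y0,x1,y1) in {'t':(205,132,270,212),'s':(280,250,348,332)}.items():
    im=d['img'+n][y0:y1,x0:x1]
    m=(im.max(2)<60).astype(np.uint8)
    k,l,st,c=cv2.connectedComponentsWithStats(m)
    for i in range(1,k):
        if st[i,4]>15: 
            ys,xs=np.nonzero(l==i);r=cv2.minAreaRect(np.c_[xs,ys].astype(np.float32))
            print(n,st[i],c[i]+[x0,y0],r)
    cv2.imwrite(f'pics/c{n}0.png',cv2.resize(im,None,fx=7,fy=7,interpolation=cv2.INTER_NEAREST))
a,b=cv2.imread('pics/ct0.png'),cv2.imread('pics/cs0.png')
h=min(len(a),len(b));a=a[:h];b=b[:h]
o=np.hstack([a,b])[:595];o=cv2.resize(o,(min(800,o.shape[1]),o.shape[0]));print(o.shape,a.shape,b.shape);cv2.imwrite('pics/crop.png',o)
# grey box mask in top
hsv=cv2.cvtColor(d['imgt'],cv2.COLOR_BGR2HSV);im=d['imgt']
m=((hsv[...,1]<60)&(im.max(2)>85)&(im.max(2)<150)).astype(np.uint8);m[:132]=0;m[212:]=0;m[:,:205]=0;m[:,270:]=0
ys,xs=np.nonzero(m);r=cv2.minAreaRect(np.c_[xs,ys].astype(np.float32));print(r)
P=np.array([onz(d,'t',u,v,66) for u,v in cv2.boxPoints(r)]);print(P.round(1),P.mean(0),np.linalg.norm(P-np.roll(P,1,0),axis=1))
E
```

```text
[[-2.0000e-02 -9.9000e-01  1.1000e-01  3.3027e+02]
 [-1.0000e+00  2.0000e-02 -1.0000e-02  9.9280e+01]
 [ 1.0000e-02 -1.1000e-01 -9.9000e-01  1.1865e+03]
 [ 0.0000e+00  0.0000e+00  0.0000e+00  1.0000e+00]] 460.9919144947392
t [21  8  8  6 36] [229.27777778 142.05555556] ((24.5, 10.5), (5.0, 7.0), 90.0)
t [23 29 13 12 80] [234.275 166.7  ] ((29.000001907348633, 34.5), (14.992681503295898, 6.0907769203186035), 38.65980911254883)
s [ 30   7  12  21 143] [315.12587413 266.72027972] ((35.08823776245117, 16.852941513061523), (20.282997131347656, 9.870336532592773), 49.398704528808594)
s [57 41  2 19 19] [337.52631579 300.        ] ((57.549503326416016, 50.004947662353516), (0.8955334424972534, 18.010173797607422), 5.710593223571777)
s [  8  61  30  18 192] [308.35416667 319.6875    ] ((24.199996948242188, 67.4000015258789), (29.09295082092285, 15.811385154724121), 18.434947967529297)
s [52 61  5 18 25] [335.12 321.12] ((55.50000762939453, 69.5), (3.152963161468506, 16.73495864868164), 14.03624439239502)
(560, 800, 3) (560, 455, 3) (560, 476, 3)
((237.02992248535156, 172.81092834472656), (58.36990737915039, 41.96625518798828), 76.37300109863281)
[[608.6 255.5  66. ]
 [631.7 154.   66. ]
 [488.6 122.3  66. ]
 [466.2 222.4  66. ]] [548.78366991 188.54636554  66.        ] [146.15722018 104.0728614  146.58558042 102.6415276 ]
```

View pics/crop.png

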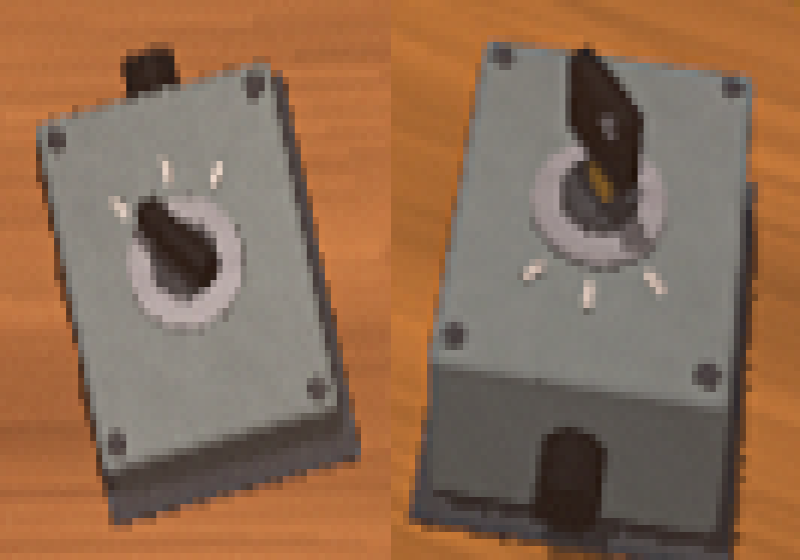

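The crop confirms the grey box with the upright black key. The marks are on the far (+x) side, and the key points at the first mark, off. The lock ring is at about (236.1,169.1) in the top view and (314.4,279.6) in the scene view. The key head is at (234.3,166.7) and (315.1,266.7).

Run:
```python
from h import *
from bench import manip
d=np.load('v.npz')
print('ring',onz(d,'t',236.1,169.1,74),onz(d,'s',314.4,279.6,74),tri(d,(314.4,279.6),(236.1,169.1)))
print('head',onz(d,'t',234.3,166.7,118),onz(d,'s',315.1,266.7,104),tri(d,(315.1,266.7),(234.3,166.7)))
C=[onz(d,'t',205+x/6.015,132+y/7,66) for x,y in((55,138),(255,85),(317,387),(116,441))]
print('screws',np.round(C,1),np.mean(C,0))
L=((C[0]+C[1])-(C[2]+C[3]));W=C[0]-C[1]
print('len axis deg',np.degrees(np.arctan2(L[1],L[0])),'width axis',np.degrees(np.arctan2(W[1],W[0])))
e=[onz(d,'t',205+x/6.015,132+y/7,120) for x,y in((150,206),(208,275))];v=e[0]-e[1];print('key',np.linalg.norm(v),np.degrees(np.arctan2(v[1],v[0])))
R=manip.state()['eef_rot'];print('tool x',np.degrees(np.arctan2(R[1,0],R[0,0])))
```

```text
ring [555.99684285 190.05030243  74.        ] [568.15659835 197.43608639  74.        ] [558.06828088 192.72628851  61.30436131]
head [552.89749688 190.63756615 118.        ] [560.4298425  194.99477067 104.        ] [556.54136459 193.01423168  99.35366437]
screws [[602.5 244.6  66. ]
 [620.1 162.   66. ]
 [511.2 138.1  66. ]
 [493.6 220.3  66. ]] [556.8350149  191.27088832  66.        ]
len axis deg 12.476209089217004 width axis 102.03310726338499
key 32.85231624827207 43.03591811817927
tool x 14.657901458342057
```

>>> send_rows --steps '[{"claw":1,"dp":[0.88,-0.55,0],"spin":0},{"claw":1,"dp":[0.88,-0.55,0],"spin":0},{"claw":1,"dp":[0.88,-0.55,0],"spin":0},{"claw":1,"dp":[0.88,-0.55,0],"spin":0},{"claw":1,"dp":[0.88,-0.55,0],"spin":0},{"claw":1,"dp":[0.88,-0.55,0],"spin":0},{"claw":1,"dp":[0.88,-0.55,0],"spin":0},{"claw":1,"dp":[0.88,-0.55,0],"spin":0},{"claw":1,"dp":[0.88,-0.55,0],"spin":0},{"claw":1,"dp":[0.88,-0.55,0],"spin":0}]'

```text
t: 1.1
position: [342.9, -439.1, 222.1]
eef_rot: [[0.967, 0.253, -0.001], [0.253, -0.967, 0.001], [-0.0, -0.001, -1.0]]
contact_force: [0.2, -0.3, -0.5]
width: 87.2
finger_force: 0.0
```

>>> send_rows --steps '[{"claw":1,"dp":[0.88,-0.55,0],"spin":0},{"claw":1,"dp":[0.88,-0.55,0],"spin":0},{"claw":1,"dp":[0.88,-0.55,0],"spin":0},{"claw":1,"dp":[0.88,-0.55,0],"spin":0},{"claw":1,"dp":[0.88,-0.55,0],"spin":0},{"claw":1,"dp":[0.88,-0.55,0],"spin":0},{"claw":1,"dp":[0.88,-0.55,0],"spin":0},{"claw":1,"dp":[0.88,-0.55,0],"spin":0},{"claw":1,"dp":[0.88,-0.55,0],"spin":0},{"claw":1,"dp":[0.88,-0.55,0],"spin":0}]'

```text
t: 2.1
position: [520.9, -250.6, 222.1]
eef_rot: [[0.967, 0.253, -0.001], [0.253, -0.967, 0.0], [-0.001, -0.0, -1.0]]
contact_force: [0.9, 0.5, 0.1]
width: 87.0
finger_force: 0.0
```

>>> send_rows --steps '[{"claw":1,"dp":[0.33,-0.93,0],"spin":0},{"claw":1,"dp":[0.33,-0.93,0],"spin":0},{"claw":1,"dp":[0.33,-0.93,0],"spin":0},{"claw":1,"dp":[0.33,-0.93,0],"spin":0},{"claw":1,"dp":[0.33,-0.93,0],"spin":0},{"claw":1,"dp":[0.33,-0.93,0],"spin":0},{"claw":1,"dp":[0.33,-0.93,0],"spin":0},{"claw":1,"dp":[0.33,-0.93,0],"spin":0},{"claw":1,"dp":[0.33,-0.93,0],"spin":0}]'

```text
t: 3.0
position: [539.1, -29.3, 222.1]
eef_rot: [[0.967, 0.253, -0.001], [0.253, -0.967, -0.0], [-0.001, -0.0, -1.0]]
contact_force: [-0.6, -1.6, -0.6]
width: 87.3
finger_force: 0.0
```

>>> send_rows --steps '[{"claw":1,"dp":[0.33,-0.93,0],"spin":0},{"claw":1,"dp":[0.33,-0.93,0],"spin":0},{"claw":1,"dp":[0.33,-0.93,0],"spin":0},{"claw":1,"dp":[0.33,-0.93,0],"spin":0},{"claw":1,"dp":[0.33,-0.93,0],"spin":0},{"claw":1,"dp":[0.33,-0.93,0],"spin":0},{"claw":1,"dp":[0.33,-0.93,0],"spin":0},{"claw":1,"dp":[0.33,-0.93,0],"spin":0},{"claw":1,"dp":[0,0,0],"spin":0}]'

```text
t: 3.9
position: [555.0, 171.0, 222.2]
eef_rot: [[0.966, 0.259, -0.001], [0.259, -0.966, 0.003], [-0.0, -0.003, -1.0]]
contact_force: [-0.5, -0.1, 0.3]
width: 87.0
finger_force: 0.0
```

Run:
```python
from bench import manip
import cv2,numpy as np
a=manip.capture("wrist");np.savez('w.npz',**{k+'w':np.array(a[k]) for k in a})
cv2.imwrite('pics/w.png',a["img"])
s=manip.state();print(s["position"],s["joint_positions"],s['t'])
print(a['cam_to_world'])
```

```text
[555.43671513 168.46337548 222.0987953 ] [ 0.27578217  0.24075526 -0.71736119  1.6094127   0.16017082  1.3526762
 -1.77323373] 3.95
[[ 2.59481510e-01 -9.29091152e-01 -2.63550709e-01  6.26926080e+02]
 [-9.65743429e-01 -2.50477725e-01 -6.78272709e-02  1.90103369e+02]
 [-2.99586473e-03  2.72122288e-01 -9.62258014e-01  3.82918822e+02]
 [ 0.00000000e+00  0.00000000e+00  0.00000000e+00  1.00000000e+00]]
```

View pics/w.png

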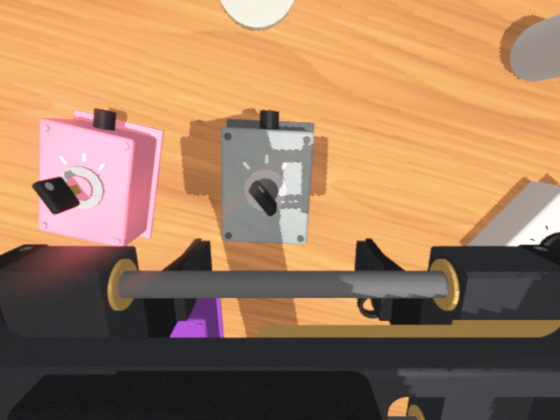

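The wrist view shows the grey box with its ring at about (265,188) and the key at about (263,198). I'll refine axis and yaw from this closer view.

Run:
```python
from h import *
d=np.load('w.npz');im=d['imgw'];x0,y0=215,105
c=im[y0:250,x0:325];cv2.imwrite('pics/w2.png',cv2.resize(c,None,fx=4,fy=4,interpolation=cv2.INTER_CUBIC))
m=(im.max(2)<50).astype(np.uint8)
k,l,st,ce=cv2.connectedComponentsWithStats(m)
for i in range(1,k):
    if 215<ce[i][0]<320 and 105<ce[i][1]<245 and st[i,4]>8:
        ys,xs=np.nonzero(l==i);r=cv2.minAreaRect(np.c_[xs,ys].astype(np.float32));print(st[i],ce[i].round(1),r,onz(d,'w',*ce[i],66).round(1),onz(d,'w',*ce[i],104).round(1))
```

```text
[260 112   7  17  85] [262.8 120.4] ((263.0, 120.0), (6.0, 16.0), 0.0) [627.9 212.9  66. ] [627.8 210.2 104. ]
[273 113   5  16  64] [275.5 120.6] ((275.0, 120.5), (15.0, 4.0), 90.0) [631.1 200.1  66. ] [630.6 198.9 104. ]
[256 189  20  26 290] [266.7 202.4] ((267.08538818359375, 202.2317352294922), (24.519283294677734, 13.587118148803711), 51.34019470214844) [543.6 187.5  66. ] [553.6 187.8 104. ]
```

View pics/w2.png

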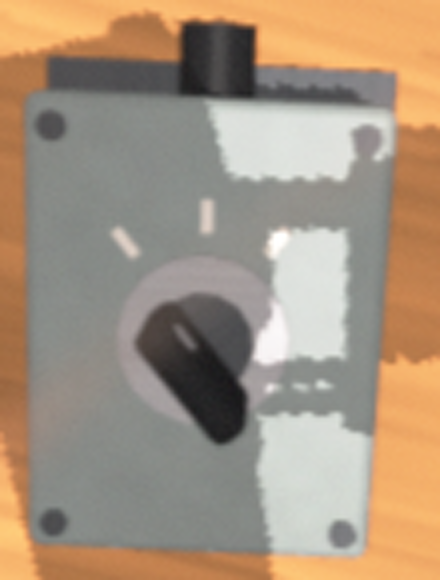

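The crop shows the screws at (50,125), (368,138), (342,533) and (53,521), the ring centre at about (203,338), and the key's long edges parallel from upper left to lower right. The key points at the left mark, off.

Run:
```python
from h import *
d=np.load('w.npz')
f=lambda x,y,z:onz(d,'w',215+x/4,105+y/4,z)
C=[f(x,y,66) for x,y in((50,125),(368,138),(342,533),(53,521))];print(np.round(C,1),np.mean(C,0))
L=C[0]+C[1]-C[2]-C[3];W=C[0]-C[1];a=lambda v:np.degrees(np.arctan2(v[1],v[0]))
print(a(L),a(W)-90)
print('ring',f(203,338,74),'head',f(193,371,104))
r=f(203,338,66)
for p in((125,242),(207,216),(278,242)):print('mark',a(f(*p,68)-f(203,338,74)))
for p,q in(((183,300),(245,385)),((140,342),(222,443))):print('edge',a(f(*p,115)-f(*q,115)))
```

```text
[[602.7 245.   66. ]
 [621.3 163.1  66. ]
 [512.2 139.   66. ]
 [493.9 220.9  66. ]] [557.50185589 192.01350172  66.        ]
12.49214186578311 12.769825609092692
ring [559.38916005 192.03950182  74.        ] head [557.29091727 192.207379   104.        ]
mark 54.932630906753374
mark 12.848524912441881
mark -23.84268751280842
edge 50.10406667600421
edge 52.48282304480999
```

>>> send_rows --steps '[{"claw":1,"dp":[0,0,0],"spin":-1},{"claw":1,"dp":[0,0,0],"spin":-1},{"claw":1,"dp":[0,0,0],"spin":-1},{"claw":1,"dp":[0,0,0],"spin":-1},{"claw":1,"dp":[0,0,0],"spin":-1},{"claw":1,"dp":[0,0,0],"spin":-1},{"claw":1,"dp":[0,0,0],"spin":-1},{"claw":1,"dp":[0,0,0],"spin":-1},{"claw":1,"dp":[0,0,0],"spin":-1},{"claw":1,"dp":[0,0,0],"spin":-1},{"claw":1,"dp":[0,0,0],"spin":-1},{"claw":1,"dp":[0,0,0],"spin":-1}]'

```text
t: 5.15
position: [556.3, 164.4, 222.1]
eef_rot: [[-0.47, 0.883, -0.001], [0.883, 0.47, -0.002], [-0.001, -0.001, -1.0]]
contact_force: [0.6, -0.6, 0.4]
width: 87.3
finger_force: 0.0
```

>>> send_rows --steps '[{"claw":1,"dp":[0,0,0],"spin":-1},{"claw":1,"dp":[0,0,0],"spin":-1},{"claw":1,"dp":[0,0,0],"spin":-1},{"claw":1,"dp":[0,0,0],"spin":-1},{"claw":1,"dp":[0,0,0],"spin":-1},{"claw":1,"dp":[0,0,0],"spin":-1},{"claw":1,"dp":[0,0,0],"spin":-1},{"claw":1,"dp":[0,0,0],"spin":-1},{"claw":1,"dp":[0,0,0],"spin":-1},{"claw":1,"dp":[0,0,0],"spin":-1},{"claw":1,"dp":[0,0,0],"spin":-1},{"claw":1,"dp":[0,0,0],"spin":-1}]'

```text
t: 6.35
position: [556.4, 164.3, 221.9]
eef_rot: [[-0.753, -0.658, -0.001], [-0.658, 0.753, -0.002], [0.002, -0.001, -1.0]]
contact_force: [-0.6, -0.1, 0.1]
width: 86.9
finger_force: 0.0
```

>>> send_rows --steps '[{"claw":1,"dp":[0,0,0],"spin":-1},{"claw":1,"dp":[0,0,0],"spin":0},{"claw":1,"dp":[0,0,0],"spin":0}]'

```text
t: 6.65
position: [556.3, 165.1, 222.1]
eef_rot: [[-0.653, -0.757, -0.001], [-0.757, 0.653, -0.001], [0.001, -0.0, -1.0]]
contact_force: [-0.1, -0.1, 0.4]
width: 87.0
finger_force: 0.0
```

```bash
cat >> h.py <<'E'
def todo(s,x,y,yaw):
    R=s['eef_rot'];print('q',np.round(s['joint_positions'],2),'pos',np.round(s['position'],1),'t',s['t'])
    now=np.degrees(np.arctan2(R[1][0],R[0][0]));dy=(yaw-now+180)%360-180
    print('yaw',now,'spin units',-np.radians(dy)/.15,'dp units',np.array(R).T@(np.array([x,y,s['position'][2]])-s['position'])/25)
E
python3 - <<'E'
from h import *
from bench import manip
todo(manip.state(),557.5,192,232.7)
E
```

```text
q [ 0.68  0.47 -1.32  1.6   0.46  1.43  1.75] pos [556.3 165.1 222.1] t 6.65
yaw -130.77162234884213 spin units -0.403941602487434 dp units [-0.84446655  0.66554579 -0.00101043]
```

>>> send_rows --steps '[{"claw":1,"dp":[-0.2,0.16,0],"spin":-0.1},{"claw":1,"dp":[-0.2,0.16,0],"spin":-0.1},{"claw":1,"dp":[-0.2,0.16,0],"spin":-0.1},{"claw":1,"dp":[-0.2,0.16,0],"spin":-0.1}]'

```text
t: 7.05
position: [556.3, 193.0, 222.6]
eef_rot: [[-0.601, -0.799, 0.0], [-0.799, 0.601, -0.0], [-0.0, -0.0, -1.0]]
contact_force: [-0.7, 0.1, 0.7]
width: 86.8
finger_force: 0.0
```

Run:
```python
from h import *
from bench import manip
todo(manip.state(),557.5,192,232.7)
```

```text
q [ 0.61  0.5  -1.32  1.58  0.48  1.44  1.76] pos [556.3 193.  222.6] t 7.05
yaw -126.95536602699488 spin units 0.04009998362112194 dp units [ 3.86783231e-03 -6.31668925e-02  7.42747053e-06]
```

>>> send_rows --steps '[{"claw":1,"dp":[0,-0.06,0.4],"spin":0},{"claw":1,"dp":[0,0,0.4],"spin":0},{"claw":1,"dp":[0,0,0.4],"spin":0},{"claw":1,"dp":[0,0,0.4],"spin":0},{"claw":1,"dp":[0,0,0.4],"spin":0},{"claw":1,"dp":[0,0,0.4],"spin":0},{"claw":1,"dp":[0,0,0.4],"spin":0},{"claw":1,"dp":[0,0,0.4],"spin":0},{"claw":1,"dp":[0,0,0],"spin":0}]'

```text
t: 7.95
position: [556.9, 190.5, 140.8]
eef_rot: [[-0.602, -0.798, -0.002], [-0.798, 0.602, -0.001], [0.002, 0.001, -1.0]]
contact_force: [-0.4, 0.3, -0.0]
width: 87.2
finger_force: 0.0
```

Run:
```python
from h import *
from bench import manip
todo(manip.state(),557.5,192,232.7)
```

```text
q [ 0.58  0.56 -1.25  1.68  0.55  1.31  1.72] pos [556.9 190.5 140.8] t 7.95
yaw -127.04737757657308 spin units 0.02939395368778264 dp units [-0.06320843  0.01628122 -0.00011084]
```

>>> send_rows --steps '[{"claw":1,"dp":[-0.04,0,0.4],"spin":0},{"claw":1,"dp":[0,0,0.4],"spin":0},{"claw":1,"dp":[0,0,0.4],"spin":0},{"claw":1,"dp":[0,0,0.4],"spin":0},{"claw":1,"dp":[0,0,0.4],"spin":0},{"claw":1,"dp":[0,0,0.14],"spin":0},{"claw":1,"dp":[0,0,0],"spin":0},{"claw":1,"dp":[0,0,0],"spin":0}]'

```text
t: 8.75
position: [558.4, 192.1, 89.2]
eef_rot: [[-0.602, -0.798, 0.0], [-0.798, 0.602, 0.0], [-0.0, -0.0, -1.0]]
contact_force: [-0.9, 0.3, 0.4]
width: 87.2
finger_force: 0.0
```

Run:
```python
from h import *
from bench import manip
todo(manip.state(),557.5,192,232.7)
```

```text
q [ 0.54  0.61 -1.2   1.73  0.6   1.23  1.68] pos [558.4 192.1  89.2] t 8.75
yaw -127.040481212346 spin units 0.03019638210231894 dp units [ 2.46044957e-02  2.72788156e-02 -1.30829828e-05]
```

Pose is good, so I'll close.

>>> send_rows --steps '[{"claw":1,"dp":[0,0,0.06],"spin":0},{"claw":-1,"dp":[0,0,0],"spin":0},{"claw":-1,"dp":[0,0,0],"spin":0},{"claw":-1,"dp":[0,0,0],"spin":0},{"claw":-1,"dp":[0,0,0],"spin":0},{"claw":-1,"dp":[0,0,0],"spin":0},{"claw":-1,"dp":[0,0,0],"spin":0},{"claw":-1,"dp":[0,0,0],"spin":0},{"claw":-1,"dp":[0,0,0],"spin":0}]'

```text
t: 9.65
position: [558.2, 191.9, 87.5]
eef_rot: [[-0.602, -0.798, -0.0], [-0.798, 0.602, -0.0], [0.0, -0.0, -1.0]]
contact_force: [0.1, -0.6, 0.2]
width: 31.0
finger_force: 0.0
```

>>> send_rows --steps '[{"claw":-1,"dp":[0,0,0],"spin":0},{"claw":-1,"dp":[0,0,0],"spin":0},{"claw":-1,"dp":[0,0,0],"spin":0},{"claw":-1,"dp":[0,0,0],"spin":0},{"claw":-1,"dp":[0,0,0],"spin":0},{"claw":-1,"dp":[0,0,0],"spin":0}]'

```text
t: 10.25
position: [557.5, 192.5, 87.5]
eef_rot: [[-0.602, -0.798, -0.001], [-0.798, 0.602, 0.0], [0.0, 0.001, -1.0]]
contact_force: [-3.3, 0.8, 1.5]
width: 9.6
finger_force: 30.0
```

>>> send_rows --steps '[{"claw":-1,"dp":[0,0,0],"spin":0.6},{"claw":-1,"dp":[0,0,0],"spin":0.6},{"claw":-1,"dp":[0,0,0],"spin":0.6},{"claw":-1,"dp":[0,0,0],"spin":0.6},{"claw":-1,"dp":[0,0,0],"spin":0.6},{"claw":-1,"dp":[0,0,0],"spin":0.6},{"claw":-1,"dp":[0,0,0],"spin":0.6},{"claw":-1,"dp":[0,0,0],"spin":0.6}]'

```text
t: 11.05
position: [557.4, 192.6, 87.5]
eef_rot: [[-0.98, -0.2, -0.001], [-0.2, 0.98, 0.0], [0.001, 0.0, -1.0]]
contact_force: [-3.8, 2.1, 1.8]
width: 9.8
finger_force: 30.0
```

Run:
```python
from h import *
from bench import manip
s=manip.state();todo(s,557.5,192,232.7-74.5);print(s['wrist_torque'],s['contact_force'],s['width'])
```

```text
q [ 0.46  0.52 -1.06  1.73  0.48  1.18  1.04] pos [557.4 192.6  87.5] t 11.05
yaw -168.43785769710817 spin units 3.8818615246956365 dp units [ 2.64648030e-03 -2.34054988e-02 -9.02109728e-06]
[0.5171486  0.74489773 0.09183963] [-3.77140184  2.1479933   1.8408284 ] 9.81780533189895
```

>>> send_rows --steps '[{"claw":-1,"dp":[0,0,0],"spin":0.6},{"claw":-1,"dp":[0,0,0],"spin":0.6},{"claw":-1,"dp":[0,0,0],"spin":0.6},{"claw":-1,"dp":[0,0,0],"spin":0.6},{"claw":-1,"dp":[0,0,0],"spin":0.6},{"claw":-1,"dp":[0,0,0],"spin":0.5},{"claw":-1,"dp":[0,0,0],"spin":0}]'

```text
t: 11.75
position: [557.5, 192.6, 87.5]
eef_rot: [[-0.949, 0.314, -0.001], [0.314, 0.949, -0.0], [0.001, -0.0, -1.0]]
contact_force: [-3.0, 2.5, 1.7]
width: 9.7
finger_force: 30.0
```

Run:
```python
from h import *
from bench import manip
s=manip.state();todo(s,557.5,192,232.7-74.5);print(s['wrist_torque'],s['contact_force'],s['width'])
c=manip.capture('top')['img'][125:220,195:280];cv2.imwrite('pics/t2.png',cv2.resize(c,None,fx=6,fy=6,interpolation=cv2.INTER_CUBIC))
```

```text
q [ 0.39  0.47 -0.95  1.74  0.41  1.16  0.57] pos [557.5 192.6  87.5] t 11.75
yaw 161.69420530600107 spin units 0.40656924886916523 dp units [-9.11677904e-03 -2.22245443e-02 -9.32352264e-07]
[0.51452819 0.75204634 0.16153568] [-2.9815369   2.54093439  1.74096185] 9.726263628394719
```

>>> send_rows --steps '[{"claw":-1,"dp":[0,0,0],"spin":0.3},{"claw":-1,"dp":[0,0,0],"spin":0.2},{"claw":-1,"dp":[0,0,0],"spin":0},{"claw":-1,"dp":[0,0,0],"spin":0},{"claw":-1,"dp":[0,0,0],"spin":0},{"claw":-1,"dp":[0,0,0],"spin":0},{"claw":-1,"dp":[0,0,0],"spin":0}]'

```text
t: 12.5
position: [557.5, 192.6, 87.5]
eef_rot: [[-0.924, 0.383, -0.001], [0.383, 0.924, 0.0], [0.001, -0.0, -1.0]]
contact_force: [-5.2, 3.1, 2.1]
width: 9.9
finger_force: 30.0
```

Run:
```python
from h import *
from bench import manip
s=manip.state();todo(s,557.5,192,232.7-74.5);print(s['wrist_torque'],s['contact_force'],s['width'])
```

```text
q [ 0.38  0.46 -0.94  1.74  0.4   1.15  0.5 ] pos [557.5 192.6  87.5] t 12.5
yaw 157.4813010460156 spin units -0.08362442051777842 dp units [-9.21868262e-03 -2.18905624e-02 -8.59602579e-06]
[0.63212861 0.93430978 0.32042378] [-5.16303491  3.1497665   2.14061173] 9.890204401795838
```

Torque jumped from 0.16 to 0.32 N m, so the key is on the stop. I'll hold for a second, then open.

>>> send_rows --steps '[{"claw":-1,"dp":[0,0,0],"spin":0},{"claw":-1,"dp":[0,0,0],"spin":0},{"claw":-1,"dp":[0,0,0],"spin":0},{"claw":-1,"dp":[0,0,0],"spin":0},{"claw":-1,"dp":[0,0,0],"spin":0},{"claw":-1,"dp":[0,0,0],"spin":0},{"claw":-1,"dp":[0,0,0],"spin":0}]'

```text
t: 13.2
position: [557.5, 192.6, 87.5]
eef_rot: [[-0.924, 0.383, -0.001], [0.383, 0.924, 0.0], [0.001, -0.0, -1.0]]
contact_force: [-4.5, 1.2, 2.2]
width: 9.7
finger_force: 30.0
```

>>> send_rows --steps '[{"claw":1,"dp":[0,0,0],"spin":0},{"claw":1,"dp":[0,0,0],"spin":0},{"claw":1,"dp":[0,0,0],"spin":0},{"claw":1,"dp":[0,0,0],"spin":0},{"claw":1,"dp":[0,0,0],"spin":0},{"claw":1,"dp":[0,0,0],"spin":0},{"claw":1,"dp":[0,0,0],"spin":0},{"claw":1,"dp":[0,0,0],"spin":0},{"claw":1,"dp":[0,0,0],"spin":0},{"claw":1,"dp":[0,0,0],"spin":0}]'

```text
t: 14.2
position: [558.3, 191.8, 87.5]
eef_rot: [[-0.923, 0.386, 0.0], [0.386, 0.923, -0.0], [-0.0, -0.0, -1.0]]
contact_force: [-0.2, 0.3, -0.5]
width: 81.3
finger_force: 0.0
```

>>> send_rows --steps '[{"claw":1,"dp":[0,0,0],"spin":0},{"claw":1,"dp":[0,0,0],"spin":0},{"claw":1,"dp":[0,0,0],"spin":0},{"claw":1,"dp":[0,0,0],"spin":0},{"claw":1,"dp":[0,0,0],"spin":0}]'

```text
t: 14.7
position: [558.3, 191.9, 87.5]
eef_rot: [[-0.923, 0.386, 0.0], [0.386, 0.923, -0.0], [-0.0, -0.0, -1.0]]
contact_force: [-0.5, 0.6, -0.3]
width: 87.0
finger_force: 0.0
```

Next I raise 125 mm and look.

>>> send_rows --steps '[{"claw":1,"dp":[0,0,-0.5],"spin":0},{"claw":1,"dp":[0,0,-0.5],"spin":0},{"claw":1,"dp":[0,0,-0.5],"spin":0},{"claw":1,"dp":[0,0,-0.5],"spin":0},{"claw":1,"dp":[0,0,-0.5],"spin":0},{"claw":1,"dp":[0,0,-0.5],"spin":0},{"claw":1,"dp":[0,0,-0.5],"spin":0},{"claw":1,"dp":[0,0,-0.5],"spin":0},{"claw":1,"dp":[0,0,-0.5],"spin":0},{"claw":1,"dp":[0,0,-0.5],"spin":0},{"claw":1,"dp":[0,0,0],"spin":0},{"claw":1,"dp":[0,0,0],"spin":0}]'

```text
t: 15.9
position: [558.3, 191.9, 212.6]
eef_rot: [[-0.923, 0.386, 0.0], [0.386, 0.923, -0.0], [-0.0, -0.0, -1.0]]
contact_force: [-0.6, 0.1, 0.2]
width: 86.8
finger_force: 0.0
```

Run:
```python
from bench import manip
import cv2,numpy as np
a=manip.capture("wrist")["img"];b=manip.capture("scene")["img"][240:340,270:350]
o=np.zeros((420,800,3),np.uint8);o[:315,:420]=cv2.resize(a,(420,315));o[:400,430:750]=cv2.resize(b,None,fx=4,fy=4)
cv2.imwrite('pics/f.png',o)
```

```text
(no output)
```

View pics/f.png

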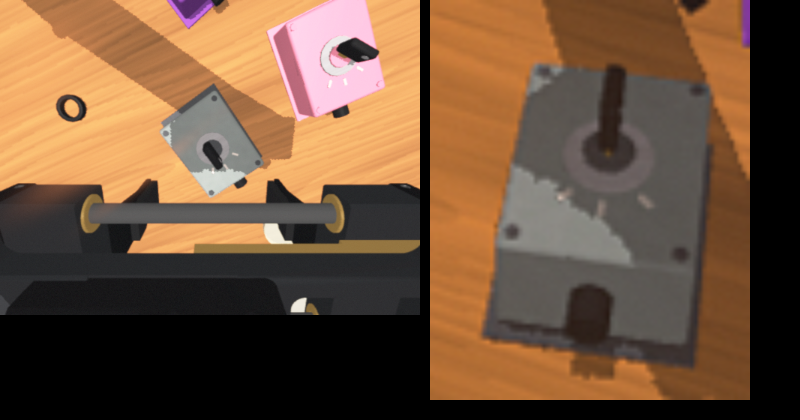

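The key now lies along the box's length, at (613,105) in the scene crop. It points at the middle mark, so it is at run. The gripper is clear.

```bash
python3 -c "
from bench import manip
print(manip.close_job())"
```

```text
the job is handed in; nothing more can be done
None
```

I turned the grey box's key to the start stop, held it there for over a second and let it spring back to run, then handed the job in at about 16 s; the lamp knob was not touched, and no verdict came back.

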